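# Rotate the preserve jars onto the display rack

## Robot

A 7-joint arm with a two-finger parallel gripper is mounted at the origin on the work surface. World frame = base frame: x ahead of the robot, y to its left, z up, the work surface at z = 0. Lengths are in m, angles in rad, forces in N, time in s.
With the tool pointing down it reaches from about 0.4 to 0.85 m from the base axis. Payload 10.4 kg.
Tool frame: the origin (TCP) lies on the centre line of the jaws, within the pads' length; the fingertips stand 11 mm ahead of it and the grasp point (between the pads) lies 8 mm behind it (env.nose_length is the distance from the TCP to the fingertips, in m); z points along the fingers, y is the direction in which the jaws open and shut (so a half turn about z gives the same grasp; the last joint's range is limited). The gripper opens to 85 mm and grips with 20 to 120 N. Pads are 22 mm wide; open, the fingers measure 114 mm over their backs; the gripper's body (76 mm by 85 mm) begins 54 mm behind the grasp point. The pads swing forward as they close: fully open they stand 13 mm farther back than shut.
Start: joints at [1.322, 0.332, -0.065, 1.46, 0.022, 1.35, -0.088], TCP at [0.14, -0.609, 0.242] pointing down, gripper open.
Joint ranges: [-2.6, 2.6], [-0.5, 2.12], [-1.47, 1.34], [0.16, 2.42], [-1.27, 4.41], [0.06, 2.06], [-2.6, 2.6]. Speed limits (rad/s): [2.22, 2.22, 2.79, 2.79, 3.14, 3.14, 3.14].

## Interface

Orientations are given as a 3x3 rotation matrix whose columns are the frame's x, y, z axes.
In Python, from plant import env gives the robot as it stands. The module is installed in compiled form; this text tells all that it offers.
- The arm moves only by the tool servo_tool, never from a script. Its argument "series" is a list of rows, each an object of numbers: "rx", "ry", "rz": the turn, a rotation vector about the tool's x, y, z normalised to -1 to 1, where 1 is 180 degrees; "tx", "ty", "tz": the shift along the tool's x, y, z normalised to -1 to 1, where 1 is 500 mm; "claw": the closure, from -1 (fully open) to 1 (shut), so that 0 is half open. In form: [{"rx": .., "ry": .., "rz": .., "tx": .., "ty": .., "tz": .., "claw": ..}, ...]. A call has 1 to 12 rows; each row is the pose to reach, as a shift and turn from the pose commanded when the call began, along the tool's axes at that moment, turning the shorter way round; what a row does not reach only later rows make up. A row lasts 1/8 s, in which the tool goes at most 62.5 mm and 10.7 degrees, less where a joint would pass 70% of its speed; a pose out of reach is approached as far as the arm can. A call with a number of a shift or a turn outside -1 to 1 is refused whole. A call with a gripper value outside its range is refused whole. The fingers move at their own pace and stop on an object; "grip_force" is the grip in N (left out, the last holds). Time passes only in rows, so rows that repeat a pose let the fingers close. It gives the time, the measured TCP pose, the force and the opening at its end, in the units of the state.
- env.state(): the state, without advancing time (a new reading comes with each control period).
- env.read_camera(name): name is "side" or "top" or "wrist"; returns a dict with "img" (384x512x3 uint8, red, green, blue), "z_map" (384x512 float32, m along the optical axis (not along the pixel's ray), 0 where there is no reading), "fx", "fy", "cx", "cy" (pixels), "origin" and "rotation" of the camera in the world; the wrist camera has in their place "T_tool_cam" (4x4, takes a point from camera to tool coordinates, whose origin is the TCP and whose axes are the flange's). Camera axes: x right, y up, looking along -z (the intrinsics and any distortion apply to the point x, -y, -z); pixel columns grow to the right and rows downward; lengths in m; the calibration is good to about 2 mm. A picture is of the moment at which its call begins: read the wrist's pose just before it.
- env.finish_job(): hands the job in, once; it reports no verdict.
The state is a dict: "clock": time; "q": joint angles; "dq": joint speeds; "joint_efforts": joint torques, N m; "eef_pos": TCP position; "eef_rot": TCP orientation; "ft_force": force on the tool from outside, world axes, zero at the start; "torque": the same for the moment, N m; "opening": finger opening in m.
Only numpy, scipy, OpenCV 4.12 (cv2) and the standard library are available. Lean on these libraries where they do the work, as an engineer would, in place of code of your own. Each camera call takes 0.05 s, during which the arm holds its last target. There are 200 camera calls.

## Task

Rotate the stock: move the four small jars from the brown wooden stock rack to the empty steel display rack in reverse order, one jar to a pocket, so that the jar nearest the yellow end of the stock rack ends up farthest from the yellow end of the display rack, and so on along the row. Stand each jar upright and flat in its pocket, without tipping or dropping any.

Things in the scene. Friction and masses are not known exactly. Their poses are not given: they have to be found in the camera images.
- jar_white: small closed jar of olive-green relish with a white lid and a paper label: a plain cylinder 46 mm in diameter and 74 mm tall (the lid, the top 14 mm, is as wide as the body, with a slight neck below it), 0.13 to 0.21 kg. Origin at the centre of its underside, z up. Starts in one of the stock rack's pockets.
- jar_red: small closed jar of red salsa with a red lid and a paper label: a plain cylinder 46 mm in diameter and 74 mm tall (the lid, the top 14 mm, is as wide as the body, with a slight neck below it), 0.13 to 0.21 kg. Origin at the centre of its underside, z up. Starts in one of the stock rack's pockets.
- jar_black: small closed jar of orange-brown pumpkin butter with a black lid and a paper label: a plain cylinder 46 mm in diameter and 74 mm tall (the lid, the top 14 mm, is as wide as the body, with a slight neck below it), 0.13 to 0.21 kg. Origin at the centre of its underside, z up. Starts in one of the stock rack's pockets.
- jar_green: small closed jar of dark purple jam with a green lid and a paper label: a plain cylinder 46 mm in diameter and 74 mm tall (the lid, the top 14 mm, is as wide as the body, with a slight neck below it), 0.13 to 0.21 kg. Origin at the centre of its underside, z up. Starts in one of the stock rack's pockets.
- tag_white: flat white price tag, 22 x 40 x 4 mm, fixed on the front apron of the stock rack in front of the pocket in which the white-lidded jar starts (pocket centre 55 mm from it along the stock rack's x); it stays there and so records the first order. Origin at the centre of its underside.
- tag_red: flat red price tag, 22 x 40 x 4 mm, fixed on the front apron of the stock rack in front of the pocket in which the red-lidded jar starts (pocket centre 55 mm from it along the stock rack's x); it stays there and so records the first order. Origin at the centre of its underside.
- tag_black: flat black price tag, 22 x 40 x 4 mm, fixed on the front apron of the stock rack in front of the pocket in which the black-lidded jar starts (pocket centre 55 mm from it along the stock rack's x); it stays there and so records the first order. Origin at the centre of its underside.
- tag_green: flat green price tag, 22 x 40 x 4 mm, fixed on the front apron of the stock rack in front of the pocket in which the green-lidded jar starts (pocket centre 55 mm from it along the stock rack's x); it stays there and so records the first order. Origin at the centre of its underside.
- stock_rack: brown wooden rack, holds the jars at the start; pocket floor 18 mm above the table. Fixed. Four 66 mm square pockets in a row along its y, centres at x 0, y -108, -36, 36, 108 mm, walls 6 mm thick, 8 mm high; board 294 mm long, from x -72 to 39 mm; yellow block (18 mm long) on the +y end. Origin on the table under the row's middle; yaw within 0.25 rad of 0.
- display_rack: bare steel rack on green feet, empty at the start; pocket floor 40 mm above the table. Fixed. Four 66 mm square pockets in a row along its y, centres at x 0, y -108, -36, 36, 108 mm, walls 6 mm thick, 8 mm high; board 294 mm long, from x -72 to 39 mm; yellow block (18 mm long) on the +y end. Origin on the table under the row's middle; yaw within 0.25 rad of 0.

How it is judged:
By the outcome, as a careful person would: the job done as asked, in the order asked, and still so for the second after the job is handed in, with the robot touching nothing.
It also fails if it takes over 106 s, if anything falls off the work surface, if the arm or the gripper's body presses on something with over 40 N, if the wrist force passes 120 N, or if a joint passes its speed limit or range.

## Working session

There is one attempt and no reset: what is moved stays moved. The work goes in short steps, Python scripts to look and compute and a tool call to move; the robot and the scene stay as the last step left them, time stands still between calls to the robot, and variables do not carry over. Pictures are saved under pics/ and viewed, about 12 in all and at most 16, crops included, and the job is handed in when it is done.

Besides the shell and the picture viewer there is one more tool, called as a command line: name --argument value ..., lists and objects as JSON in quotes. servo_tool: Moves the arm, as the interface text tells. Scaled input: -1 to 1 covers 500 mm each way for a shift and 180 degrees each way for a turn. Its arguments: {"type":"object","properties":{"series":{"type":"array","items":{"type":"object","properties":{"rx":{"type":"number"},"ry":{"type":"number"},"rz":{"type":"number"},"tx":{"type":"number"},"ty":{"type":"number"},"tz":{"type":"number"},"claw":{"type":"number"}}}},"grip_force":{"type":"number"}},"required":["series"]}

```bash
mkdir -p pics; python3 - <<'E'
from plant import env
import cv2,numpy as np
s=env.state()
for k in ("clock","eef_pos","eef_rot","opening","ft_force"): print(k,s[k])
print(env.nose_length)
for n in ("top","side"):
    c=env.read_camera(n); cv2.imwrite(f"pics/{n}0.png",c["img"][:,:,::-1]); np.savez(f"{n}0.npz",**{k:v for k,v in c.items()})
    print(n,{k:v for k,v in c.items() if k not in("img","z_map")})
E
```

```text
clock 0.0
eef_pos [ 0.13985458 -0.60878115  0.24151618]
eef_rot [[ 9.74609766e-01  2.23909967e-01 -3.63034397e-04]
 [ 2.23910256e-01 -9.74608802e-01  1.37119914e-03]
 [-4.67913645e-05 -1.41767120e-03 -9.99998994e-01]]
opening 0.08557802585087289
ft_force [-0.47722139 -0.46889462 -0.69824906]
0.011
top {'fx': 470.0280244212661, 'fy': 470.0280244212661, 'cx': 256.517239849642, 'cy': 185.70619998760975, 'origin': array([0.46884411, 0.00181878, 1.08086827]), 'rotation': array([[-0.02366122,  0.99816048, -0.05581946],
       [-0.99969376, -0.02321886,  0.0085602 ],
       [ 0.00724839,  0.05600491,  0.99840418]])}
side {'fx': 459.1397465312309, 'fy': 459.1397465312309, 'cx': 255.68663072009198, 'cy': 199.66879904022267, 'origin': array([0.45781087, 0.76180473, 0.66244189]), 'rotation': array([[-0.99905554,  0.0076776 , -0.04276768],
       [-0.03838631, -0.61713694,  0.78591888],
       [-0.02035954,  0.78681831,  0.6168488 ]])}
```

View pics/top0.png

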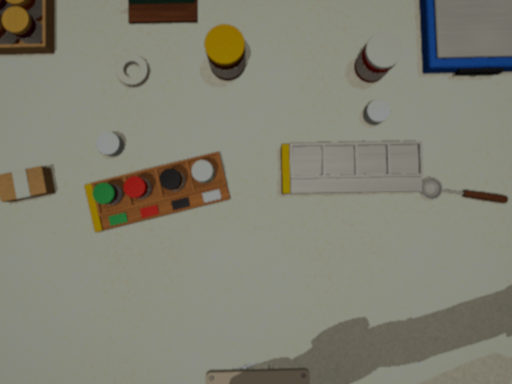

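View pics/side0.png

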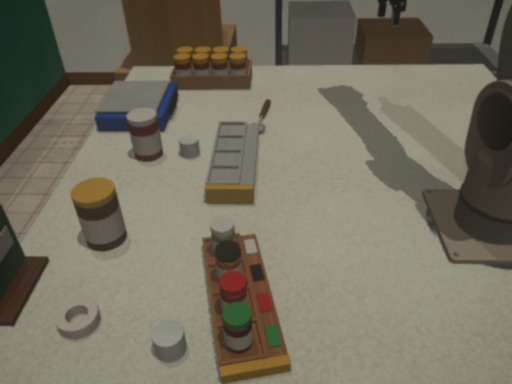

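The top view shows the stock rack at about (160,190). From its yellow end the order is green (104,193), red (134,186), black (171,179), white (203,171). The display rack is at about (350,168) with its yellow end at left (286,168). So the targets are green → y −108, red → −36, black → +36, white → +108.

```bash
cat > h.py <<'E'
import numpy as np,cv2
def cloud(c):
    v,u=np.mgrid[0:384,0:512]; z=c["z_map"]
    p=np.stack([(u-c["cx"])/c["fx"]*z,-(v-c["cy"])/c["fy"]*z,-z],-1)
    return p@np.array(c["rotation"]).T+np.array(c["origin"])
def plane(c,uv,h):
    d=np.array(c["rotation"])@np.array([(uv[0]-c["cx"])/c["fx"],-(uv[1]-c["cy"])/c["fy"],-1.])
    o=np.array(c["origin"]); return o+d*(h-o[2])/d[2]
E
python3 - <<'E'
from h import *
R={}
for n in ("top","side"):
    c=np.load(n+"0.npz"); P=cloud(c); z=c["z_map"]; 
    hsv=cv2.cvtColor(c["img"],cv2.COLOR_RGB2HSV)
    ok=z>0
    t=ok&(abs(P[...,2])<.012); print(n,"table z",np.median(P[...,2][t]),ok.mean())
    x,y,h=P[...,0],P[...,1],P[...,2]
    lid=ok&(h>.082)&(h<.105)&(x>.35)&(x<.6)&(y>.05)&(y<.4)
    k,lab,st,ce=cv2.connectedComponentsWithStats(lid.astype(np.uint8))
    for i in range(1,k):
        if st[i,4]>60:
            q=P[lab==i]; (cx,cy),(w,l),a=cv2.minAreaRect(q[:,:2].astype(np.float32))
            print(" lid",st[i,4],np.round(np.median(c["img"][lab==i],0)),"med",np.round(np.median(q,0),4),"rect",round(cx,4),round(cy,4),round(w,4),round(l,4))
    for name,lo,hi,y0,y1 in(("disp",.033,.060,-.4,-.03),("stock",.010,.034,.03,.4)):
        m=ok&(h>lo)&(h<hi)&(x>.38)&(x<.6)&(y>y0)&(y<y1)
        k,lab,st,ce=cv2.connectedComponentsWithStats(m.astype(np.uint8))
        i=1+np.argmax(st[1:,4]); m=lab==i; q=P[m]
        (cx,cy),(w,l),a=cv2.minAreaRect(q[:,:2].astype(np.float32))
        print(name,m.sum(),"rect",round(cx,4),round(cy,4),round(w,4),round(l,4),round(a,2),"zpct",np.round(np.percentile(h[m],[5,25,50,75,95]),4))
        yl=m&(hsv[...,0]>18)&(hsv[...,0]<32)&(hsv[...,1]>180)&(hsv[...,2]>100)
        print("  yellow",yl.sum(),np.round(np.median(P[yl],0),4))
E
```

```text
top table z 0.0009688121067243927 0.9961191813151041
 lid 373 [141. 143. 138.] med [0.5596 0.1076 0.0929] rect 0.5596 0.1082 0.0449 0.0433
 lid 381 [32. 30. 28.] med [0.5439 0.1753 0.093 ] rect 0.5437 0.1755 0.0441 0.0449
 lid 384 [140.  28.  22.] med [0.5289 0.25   0.0928] rect 0.5289 0.2505 0.0443 0.0439
 lid 398 [ 34. 103.  48.] med [0.5166 0.3148 0.0926] rect 0.5168 0.3155 0.0449 0.0447
disp 5780 rect 0.5539 -0.2197 0.0921 0.3134 0.0 zpct [0.038  0.0399 0.0414 0.0435 0.0495]
  yellow 292 [ 0.5535 -0.0713  0.0469]
stock 4940 rect 0.5209 0.2182 0.1113 0.313 12.55 zpct [0.0164 0.0187 0.021  0.0248 0.0284]
  yellow 310 [0.4863 0.3595 0.0248]
side table z 0.0009435452411716283 0.9962412516276041
 lid 394 [147. 141. 128.] med [0.5586 0.1147 0.0923] rect 0.559 0.1096 0.0452 0.045
 lid 456 [46. 42. 37.] med [0.5426 0.182  0.0923] rect 0.5427 0.1775 0.0461 0.0458
 lid 557 [124.  42.  36.] med [0.5277 0.2566 0.0924] rect 0.5282 0.2524 0.0432 0.0459
 lid 667 [49. 91. 50.] med [0.5159 0.3212 0.0925] rect 0.516 0.3171 0.0458 0.0445
disp 2662 rect 0.5539 -0.2191 0.3189 0.0925 89.88 zpct [0.0385 0.0402 0.0413 0.044  0.0489]
  yellow 0 [nan nan nan]
stock 5870 rect 0.52 0.218 0.1111 0.314 12.61 zpct [0.0169 0.0188 0.0214 0.0251 0.0277]
  yellow 0 [nan nan nan]
  return _methods._mean(a, axis=axis, dtype=dtype,
  ret = um.true_divide(
```

```bash
python3 - <<'E'
from h import *
for n in ("top","side"):
    c=np.load(n+"0.npz"); P=cloud(c); x,y,h=[P[...,i] for i in range(3)]
    m=(h>.034)&(h<.06)&(x>.42)&(x<.68)&(y>-.45)&(y<-.03)
    k,lab,st,ce=cv2.connectedComponentsWithStats(m.astype(np.uint8))
    for i in range(1,k):
        if st[i,4]<60: continue
        (cx,cy),(w,l),a=cv2.minAreaRect(P[lab==i][:,:2].astype(np.float32))
        print(n,st[i,4],"rect",np.round([cx,cy,w,l,a],4),"zmax",h[lab==i].max())
    o=(h>.06)&(x>.57)&(x<.75)&(y>-.4)&(y<.4); print("tall",[(round(a,2),round(b,2)) for a,b in set(map(tuple,np.round(P[o][:,:2],1)))][:20])
yd=np.radians(12.58)
def pk(o,yaw,lx,ly): return np.array(o)+[np.cos(yaw)*lx-np.sin(yaw)*ly,np.sin(yaw)*lx+np.cos(yaw)*ly]
o=pk((.5205,.2181),yd,16.5e-3,-9e-3)
print("stock o",o,[np.round(pk(o,yd,0,l),4) for l in(-.108,-.036,.036,.108)])
E
```

```text
top 119 rect [ 0.672  -0.2821  0.0151  0.0449  1.4263] zmax 0.05028800260280364
top 7059 rect [ 0.5643 -0.2196  0.3132  0.1117 89.7216] zmax 0.05471533662030392
tall [(np.float64(0.6), np.float64(0.1))]
side 3222 rect [ 0.5634 -0.2192  0.3188  0.1113 89.7564] zmax 0.051847383503219824
side 71 rect [ 6.71400e-01 -2.79600e-01  4.56000e-02  1.61000e-02  8.92554e+01] zmax 0.047975035887376505
tall [(np.float64(0.6), np.float64(0.1))]
stock o [0.53856411 0.21290981] [array([0.5621, 0.1075]), array([0.5464, 0.1778]), array([0.5307, 0.248 ]), array([0.515 , 0.3183])]
```

```bash
cat > go.py <<'E'
# usage: go.py x y z rackyaw_deg ... : tool-frame normalised numbers from current pose
import sys
from plant import env
from h import *
from scipy.spatial.transform import Rotation as Ro
s=env.state(); p,R=np.array(s["eef_pos"]),np.array(s["eef_rot"])
print("t",round(s["clock"],2),"p",np.round(p,4),"yaw",round(np.degrees(np.arctan2(R[1,0],R[0,0])),2),"open",round(s["opening"],4),"f",np.round(s["ft_force"],1))
a=list(map(float,sys.argv[1:]))
for i in range(0,len(a),4):
    x,y,z,w=a[i:i+4]; w=np.radians(w)
    Y=np.array([np.cos(w),np.sin(w),0]);Z=np.array([0,0,-1.]);T=np.stack([np.cross(Y,Z),Y,Z],1)
    print("t",np.round(R.T@(np.array([x,y,z])-p)/.5,4),"r",np.round(Ro.from_matrix(R.T@T).as_rotvec()/np.pi,4))
E
python3 go.py .45 -.25 .2415 12.58
```

```text
t 0.1 p [ 0.1398 -0.6088  0.2416] yaw 12.94 open 0.0856 f [ 0.4 -1.1  0.3]
t [ 0.7652 -0.5606  0.0009] r [-3.00e-04 -3.00e-04 -4.98e-01]
```

servo_tool --series '[{"tx": 0.765, "ty": -0.561, "tz": 0.001, "rz": -0.498, "claw": -1}, {"tx": 0.765, "ty": -0.561, "tz": 0.001, "rz": -0.498, "claw": -1}, {"tx": 0.765, "ty": -0.561, "tz": 0.001, "rz": -0.498, "claw": -1}, {"tx": 0.765, "ty": -0.561, "tz": 0.001, "rz": -0.498, "claw": -1}, {"tx": 0.765, "ty": -0.561, "tz": 0.001, "rz": -0.498, "claw": -1}, {"tx": 0.765, "ty": -0.561, "tz": 0.001, "rz": -0.498, "claw": -1}, {"tx": 0.765, "ty": -0.561, "tz": 0.001, "rz": -0.498, "claw": -1}, {"tx": 0.765, "ty": -0.561, "tz": 0.001, "rz": -0.498, "claw": -1}, {"tx": 0.765, "ty": -0.561, "tz": 0.001, "rz": -0.498, "claw": -1}, {"tx": 0.765, "ty": -0.561, "tz": 0.001, "rz": -0.498, "claw": -1}, {"tx": 0.765, "ty": -0.561, "tz": 0.001, "rz": -0.498, "claw": -1}]'

```text
schema error: expected keys rx, ry, rz, tx, ty, tz, claw
```

```bash
python3 go.py .559 .109 .20 12.58
```

```text
t 0.1 p [ 0.1398 -0.6088  0.2416] yaw 12.94 open 0.0856 f [ 0.4 -1.1  0.3]
t [ 1.1385 -1.2115  0.0846] r [-3.00e-04 -3.00e-04 -4.98e-01]
```

servo_tool --series '[{"rx": 0, "ry": 0, "rz": -0.498, "tx": 0.765, "ty": -0.561, "tz": 0.001, "claw": -1}, {"rx": 0, "ry": 0, "rz": -0.498, "tx": 0.765, "ty": -0.561, "tz": 0.001, "claw": -1}, {"rx": 0, "ry": 0, "rz": -0.498, "tx": 0.765, "ty": -0.561, "tz": 0.001, "claw": -1}, {"rx": 0, "ry": 0, "rz": -0.498, "tx": 0.765, "ty": -0.561, "tz": 0.001, "claw": -1}, {"rx": 0, "ry": 0, "rz": -0.498, "tx": 0.765, "ty": -0.561, "tz": 0.001, "claw": -1}, {"rx": 0, "ry": 0, "rz": -0.498, "tx": 0.765, "ty": -0.561, "tz": 0.001, "claw": -1}, {"rx": 0, "ry": 0, "rz": -0.498, "tx": 0.765, "ty": -0.561, "tz": 0.001, "claw": -1}, {"rx": 0, "ry": 0, "rz": -0.498, "tx": 0.765, "ty": -0.561, "tz": 0.001, "claw": -1}, {"rx": 0, "ry": 0, "rz": -0.498, "tx": 0.765, "ty": -0.561, "tz": 0.001, "claw": -1}, {"rx": 0, "ry": 0, "rz": -0.498, "tx": 0.765, "ty": -0.561, "tz": 0.001, "claw": -1}, {"rx": 0, "ry": 0, "rz": -0.498, "tx": 0.765, "ty": -0.561, "tz": 0.001, "claw": -1}]'

```text
clock: 1.48
eef_pos: [0.4495, -0.2507, 0.2416]
eef_rot: [[-0.215, 0.977, -0.0], [0.977, 0.215, -0.0], [0.0, -0.0, -1.0]]
ft_force: [-0.4, 0.2, -0.2]
opening: 0.0857
```

```bash
python3 go.py .559 .109 .20 12.58
```

```text
t 1.48 p [ 0.4495 -0.2507  0.2416] yaw 102.42 open 0.0857 f [-0.4  0.2 -0.2]
t [0.6554 0.3687 0.0831] r [-0.0001 -0.     -0.0009]
```

servo_tool --series '[{"rx": 0, "ry": 0, "rz": -0.001, "tx": 0.655, "ty": 0.369, "tz": 0.083, "claw": -1}, {"rx": 0, "ry": 0, "rz": -0.001, "tx": 0.655, "ty": 0.369, "tz": 0.083, "claw": -1}, {"rx": 0, "ry": 0, "rz": -0.001, "tx": 0.655, "ty": 0.369, "tz": 0.083, "claw": -1}, {"rx": 0, "ry": 0, "rz": -0.001, "tx": 0.655, "ty": 0.369, "tz": 0.083, "claw": -1}, {"rx": 0, "ry": 0, "rz": -0.001, "tx": 0.655, "ty": 0.369, "tz": 0.083, "claw": -1}, {"rx": 0, "ry": 0, "rz": -0.001, "tx": 0.655, "ty": 0.369, "tz": 0.083, "claw": -1}, {"rx": 0, "ry": 0, "rz": -0.001, "tx": 0.655, "ty": 0.369, "tz": 0.083, "claw": -1}, {"rx": 0, "ry": 0, "rz": -0.001, "tx": 0.655, "ty": 0.369, "tz": 0.083, "claw": -1}]'

```text
clock: 2.48
eef_pos: [0.5587, 0.109, 0.2]
eef_rot: [[-0.22, 0.976, -0.001], [0.976, 0.22, -0.0], [-0.0, -0.001, -1.0]]
ft_force: [-0.6, -0.6, 1.0]
opening: 0.0855
```

```bash
python3 - <<'E'
from plant import env
from h import *
s=env.state(); c=env.read_camera("wrist"); T=np.array(c["T_tool_cam"])
M=np.eye(4);M[:3,:3]=s["eef_rot"];M[:3,3]=s["eef_pos"];M=M@T
c["rotation"]=M[:3,:3];c["origin"]=M[:3,3]
P=cloud(c);h=P[...,2];cv2.imwrite("pics/w1.png",c["img"][:,:,::-1])
m=(c["z_map"]>0)&(h>.085)&(h<.1)&(P[...,1]>.05)
k,lab,st,ce=cv2.connectedComponentsWithStats(m.astype(np.uint8))
for i in range(1,k):
    if st[i,4]>300:
        q=P[lab==i];r=cv2.minAreaRect(q[:,:2].astype(np.float32));print(st[i],np.median(c["img"][lab==i],0),np.round(np.median(q,0),4),np.round(r[0]+r[1],4))
E
python3 go.py .559 .109 .052 12.58
```

```text
[ 222    0   61   42 2040] [165.  45.  36.] [0.5289 0.2424 0.0924] [0.5288 0.2404 0.0449 0.0265]
[ 223   82   55   58 2473] [44. 41. 39.] [0.5418 0.1758 0.0924] [0.5418 0.1755 0.0447 0.0452]
[ 226  166   51   51 1996] [175. 169. 158.] [0.5576 0.1087 0.0923] [0.5581 0.1074 0.045  0.0454]
[445 257  67  35 829] [38. 14.  3.] [0.7834 0.0783 0.0922] [0.7927 0.0779 0.0667 0.017 ]
t 2.52 p [0.5588 0.108  0.2002] yaw 102.61 open 0.0855 f [ 0.4 -0.4 -0. ]
t [0.0022 0.0009 0.2963] r [-0.0001  0.0003  0.0002]
```

View pics/w1.png

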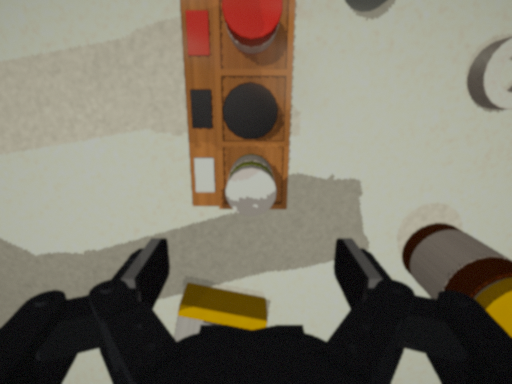

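The wrist view shows the white lid at (251,187), midway between the open jaws, and it agrees with the overhead fix within 2 mm. I'll descend and grip.

servo_tool --grip_force 40 --series '[{"rx": 0, "ry": 0, "rz": 0, "tx": 0, "ty": 0, "tz": 0.08, "claw": -1}, {"rx": 0, "ry": 0, "rz": 0, "tx": 0, "ty": 0, "tz": 0.16, "claw": -1}, {"rx": 0, "ry": 0, "rz": 0, "tx": 0, "ty": 0, "tz": 0.22, "claw": -1}, {"rx": 0, "ry": 0, "rz": 0, "tx": 0, "ty": 0, "tz": 0.26, "claw": -1}, {"rx": 0, "ry": 0, "rz": 0, "tx": 0, "ty": 0, "tz": 0.296, "claw": -1}, {"rx": 0, "ry": 0, "rz": 0, "tx": 0, "ty": 0, "tz": 0.296, "claw": -1}, {"rx": 0, "ry": 0, "rz": 0, "tx": 0, "ty": 0, "tz": 0.296, "claw": -0.3}, {"rx": 0, "ry": 0, "rz": 0, "tx": 0, "ty": 0, "tz": 0.296, "claw": 0}, {"rx": 0, "ry": 0, "rz": 0, "tx": 0, "ty": 0, "tz": 0.296, "claw": 0.5}, {"rx": 0, "ry": 0, "rz": 0, "tx": 0, "ty": 0, "tz": 0.296, "claw": 1}, {"rx": 0, "ry": 0, "rz": 0, "tx": 0, "ty": 0, "tz": 0.296, "claw": 1}, {"rx": 0, "ry": 0, "rz": 0, "tx": 0, "ty": 0, "tz": 0.296, "claw": 1}]'

```text
clock: 4.03
eef_pos: [0.5592, 0.1098, 0.0533]
eef_rot: [[-0.221, 0.975, 0.001], [0.975, 0.221, -0.0], [-0.0, 0.001, -1.0]]
ft_force: [-1.1, -0.4, 5.3]
opening: 0.0453
```

```bash
python3 go.py .559 .109 .20 12.58 .581 -.1205 .20 -.28
```

```text
t 4.03 p [0.5592 0.1098 0.0533] yaw 102.76 open 0.0453 f [-1.1 -0.4  5.3]
t [-0.0016 -0.0004 -0.2935] r [0.0004 0.0001 0.001 ]
t [-0.459  -0.0588 -0.2933] r [0.0004 0.0001 0.0724]
```

servo_tool --series '[{"rx": 0, "ry": 0, "rz": 0, "tx": 0, "ty": 0, "tz": -0.03, "claw": 1}, {"rx": 0, "ry": 0, "rz": 0, "tx": 0, "ty": 0, "tz": -0.09, "claw": 1}, {"rx": 0, "ry": 0, "rz": 0, "tx": 0, "ty": 0, "tz": -0.16, "claw": 1}, {"rx": 0, "ry": 0, "rz": 0, "tx": 0, "ty": 0, "tz": -0.23, "claw": 1}, {"rx": 0, "ry": 0, "rz": 0.005, "tx": -0.03, "ty": -0.004, "tz": -0.27, "claw": 1}, {"rx": 0, "ry": 0, "rz": 0.015, "tx": -0.1, "ty": -0.013, "tz": -0.293, "claw": 1}, {"rx": 0, "ry": 0, "rz": 0.03, "tx": -0.19, "ty": -0.024, "tz": -0.293, "claw": 1}, {"rx": 0, "ry": 0, "rz": 0.045, "tx": -0.28, "ty": -0.036, "tz": -0.293, "claw": 1}, {"rx": 0, "ry": 0, "rz": 0.058, "tx": -0.37, "ty": -0.047, "tz": -0.293, "claw": 1}, {"rx": 0, "ry": 0, "rz": 0.068, "tx": -0.43, "ty": -0.055, "tz": -0.293, "claw": 1}, {"rx": 0, "ry": 0, "rz": 0.072, "tx": -0.459, "ty": -0.059, "tz": -0.293, "claw": 1}, {"rx": 0, "ry": 0, "rz": 0.072, "tx": -0.459, "ty": -0.059, "tz": -0.293, "claw": 1}]'

```text
clock: 5.52
eef_pos: [0.5806, -0.1207, 0.1987]
eef_rot: [[0.004, 1.0, -0.0], [1.0, -0.004, 0.0], [0.0, -0.0, -1.0]]
ft_force: [-0.3, 0.9, -1.8]
opening: 0.0448
```

```bash
python3 go.py .581 -.1205 .076 -.28
python3 - <<'E'
from plant import env
import cv2,numpy as np
from h import *
for n in("top","side"):
    c=env.read_camera(n); P=cloud(c);h=P[...,2]
    if n=="side": cv2.imwrite("pics/s1.png",cv2.resize(c["img"][60:300,130:370,::-1],None,fx=2.4,fy=2.4))
E
```

```text
t 5.53 p [ 0.5806 -0.1207  0.1987] yaw 89.78 open 0.0448 f [-0.3  0.9 -1.8]
t [2.000e-04 9.000e-04 2.453e-01] r [-0.0001 -0.0001  0.0003]
```

View pics/s1.png

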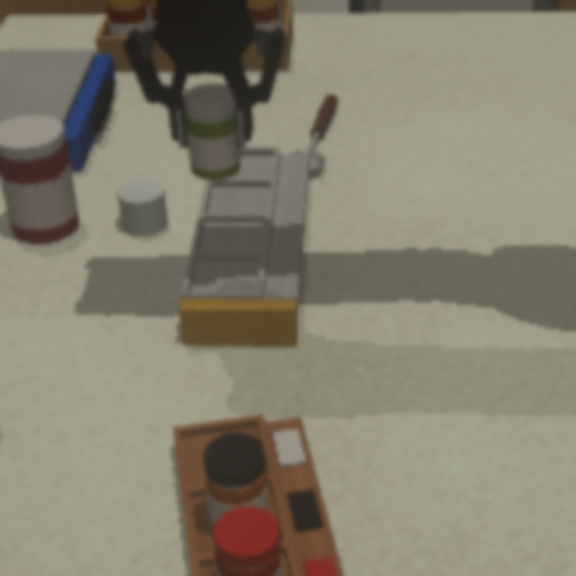

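The side crop shows the white jar held upright at (213,130), above the display rack. I'll lower it to just above the floor.

servo_tool --series '[{"rx": 0, "ry": 0, "rz": 0, "tx": 0, "ty": 0, "tz": 0.04, "claw": 1}, {"rx": 0, "ry": 0, "rz": 0, "tx": 0, "ty": 0, "tz": 0.1, "claw": 1}, {"rx": 0, "ry": 0, "rz": 0, "tx": 0, "ty": 0, "tz": 0.15, "claw": 1}, {"rx": 0, "ry": 0, "rz": 0, "tx": 0, "ty": 0, "tz": 0.19, "claw": 1}, {"rx": 0, "ry": 0, "rz": 0, "tx": 0, "ty": 0, "tz": 0.22, "claw": 1}, {"rx": 0, "ry": 0, "rz": 0, "tx": 0, "ty": 0, "tz": 0.235, "claw": 1}, {"rx": 0, "ry": 0, "rz": 0, "tx": 0, "ty": 0, "tz": 0.24, "claw": 1}, {"rx": 0, "ry": 0, "rz": 0, "tx": 0, "ty": 0, "tz": 0.242, "claw": 1}, {"rx": 0, "ry": 0, "rz": 0, "tx": 0, "ty": 0, "tz": 0.242, "claw": 1}]'

```text
clock: 6.75
eef_pos: [0.5809, -0.1208, 0.0783]
eef_rot: [[0.004, 1.0, 0.001], [1.0, -0.004, -0.0], [-0.0, 0.001, -1.0]]
ft_force: [0.2, -0.4, -1.3]
opening: 0.0452
```

Not touching yet. I'll creep down 1 mm at a time.

servo_tool --series '[{"rx": 0, "ry": 0, "rz": 0, "tx": 0, "ty": 0, "tz": 0.002, "claw": 1}, {"rx": 0, "ry": 0, "rz": 0, "tx": 0, "ty": 0, "tz": 0.004, "claw": 1}, {"rx": 0, "ry": 0, "rz": 0, "tx": 0, "ty": 0, "tz": 0.005, "claw": 1}, {"rx": 0, "ry": 0, "rz": 0, "tx": 0, "ty": 0, "tz": 0.005, "claw": 1}]'

```text
clock: 7.25
eef_pos: [0.5806, -0.1207, 0.0754]
eef_rot: [[0.004, 1.0, 0.0], [1.0, -0.004, -0.0], [-0.0, 0.0, -1.0]]
ft_force: [-0.1, 0.6, -1.0]
opening: 0.0446
```

servo_tool --series '[{"rx": 0, "ry": 0, "rz": 0, "tx": 0, "ty": 0, "tz": 0.002, "claw": 1}, {"rx": 0, "ry": 0, "rz": 0, "tx": 0, "ty": 0, "tz": 0.003, "claw": 1}, {"rx": 0, "ry": 0, "rz": 0, "tx": 0, "ty": 0, "tz": 0.003, "claw": 1}]'

```text
clock: 7.62
eef_pos: [0.5806, -0.1207, 0.0752]
eef_rot: [[0.004, 1.0, -0.0], [1.0, -0.004, -0.001], [-0.001, -0.0, -1.0]]
ft_force: [-8.4, 1.5, 13.3]
opening: 0.0453
```

servo_tool --series '[{"rx": 0, "ry": 0, "rz": 0, "tx": 0, "ty": 0, "tz": -0.001, "claw": 1}, {"rx": 0, "ry": 0, "rz": 0, "tx": 0, "ty": 0, "tz": -0.001, "claw": -0.15}, {"rx": 0, "ry": 0, "rz": 0, "tx": 0, "ty": 0, "tz": -0.001, "claw": -0.3}, {"rx": 0, "ry": 0, "rz": 0, "tx": 0, "ty": 0, "tz": -0.001, "claw": -0.7}, {"rx": 0, "ry": 0, "rz": 0, "tx": 0, "ty": 0, "tz": -0.001, "claw": -1}, {"rx": 0, "ry": 0, "rz": 0, "tx": 0, "ty": 0, "tz": -0.001, "claw": -1}, {"rx": 0, "ry": 0, "rz": 0, "tx": 0, "ty": 0, "tz": -0.001, "claw": -1}]'

```text
clock: 8.5
eef_pos: [0.5806, -0.1207, 0.0743]
eef_rot: [[0.004, 1.0, 0.0], [1.0, -0.004, -0.0], [-0.0, 0.0, -1.0]]
ft_force: [-0.3, -0.1, 0.2]
opening: 0.085
```

```bash
python3 go.py .581 -.1205 .21 -.28 .5425 .176 .21 12.58
```

```text
t 8.5 p [ 0.5806 -0.1207  0.0743] yaw 89.8 open 0.085 f [-0.3 -0.1  0.2]
t [ 0.0003  0.0008 -0.2714] r [0.     0.     0.0004]
t [ 0.5931 -0.0783 -0.2714] r [ 0.     0.    -0.071]
```

servo_tool --series '[{"rx": 0, "ry": 0, "rz": 0, "tx": 0, "ty": 0, "tz": -0.04, "claw": -1}, {"rx": 0, "ry": 0, "rz": 0, "tx": 0, "ty": 0, "tz": -0.12, "claw": -1}, {"rx": 0, "ry": 0, "rz": 0, "tx": 0, "ty": 0, "tz": -0.22, "claw": -1}, {"rx": 0, "ry": 0, "rz": -0.01, "tx": 0.06, "ty": -0.008, "tz": -0.265, "claw": -1}, {"rx": 0, "ry": 0, "rz": -0.02, "tx": 0.17, "ty": -0.022, "tz": -0.271, "claw": -1}, {"rx": 0, "ry": 0, "rz": -0.034, "tx": 0.28, "ty": -0.037, "tz": -0.271, "claw": -1}, {"rx": 0, "ry": 0, "rz": -0.047, "tx": 0.39, "ty": -0.051, "tz": -0.271, "claw": -1}, {"rx": 0, "ry": 0, "rz": -0.06, "tx": 0.5, "ty": -0.066, "tz": -0.271, "claw": -1}, {"rx": 0, "ry": 0, "rz": -0.068, "tx": 0.57, "ty": -0.075, "tz": -0.271, "claw": -1}, {"rx": 0, "ry": 0, "rz": -0.071, "tx": 0.593, "ty": -0.078, "tz": -0.271, "claw": -1}, {"rx": 0, "ry": 0, "rz": -0.071, "tx": 0.593, "ty": -0.078, "tz": -0.271, "claw": -1}, {"rx": 0, "ry": 0, "rz": -0.071, "tx": 0.593, "ty": -0.078, "tz": -0.271, "claw": -1}]'

```text
clock: 10.0
eef_pos: [0.543, 0.1743, 0.2097]
eef_rot: [[-0.216, 0.976, -0.0], [0.976, 0.216, -0.001], [-0.001, -0.0, -1.0]]
ft_force: [-0.4, -1.2, -0.7]
opening: 0.0853
```

```bash
python3 go.py .5425 .176 .052 12.58; cat > lids.py <<'E'
# top/side jar positions by height: stock lids 92 mm, display lids 114 mm
import sys
from plant import env
from h import *
for n in("top","side"):
    c=env.read_camera(n);P=cloud(c);h=P[...,2];x,y=P[...,0],P[...,1]
    if len(sys.argv)>1: cv2.imwrite(f"pics/{n}_{sys.argv[1]}.png",c["img"][:,:,::-1])
    for nm,z,y0,y1 in(("stock",.092,.05,.37),("disp",.114,-.39,-.06)):
        m=(c["z_map"]>0)&(abs(h-z-.0005)<.008)&(x>.48)&(x<.63)&(y>y0)&(y<y1)
        k,lab,st,_=cv2.connectedComponentsWithStats(m.astype(np.uint8))
        for i in range(1,k):
            if st[i,4]>100:
                q=P[lab==i];r=cv2.minAreaRect(q[:,:2].astype(np.float32));u=q[abs(q[:,2]-np.median(q[:,2]))<.003]
                A=np.c_[u[:,:2],np.ones(len(u))];g=np.linalg.lstsq(A,u[:,2],rcond=None)[0][:2]
                print(n,nm,np.median(c["img"][lab==i],0),"c",np.round(r[0],4),"size",np.round(r[1],3),"z",round(float(np.median(q[:,2])),4),"tilt",np.round(np.degrees(g),1))
E
python3 lids.py
```

```text
t 10.0 p [0.543  0.1743 0.2097] yaw 102.45 open 0.0853 f [-0.4 -1.2 -0.7]
t [ 3.800e-03 -2.000e-04  3.155e-01] r [-0.0001  0.0003 -0.0007]
top stock [25. 21. 20.] c [0.5494 0.1643] size [0.044 0.019] z 0.0925 tilt [-0.6  2.1]
top disp [155. 158. 151.] c [ 0.5826 -0.1214] size [0.044 0.046] z 0.1146 tilt [0.5 0.6]
side stock [46. 42. 37.] c [0.5433 0.1775] size [0.045 0.044] z 0.0925 tilt [ 0.2 -0.5]
side stock [123.  43.  36.] c [0.5281 0.2521] size [0.043 0.046] z 0.0925 tilt [ 0.2 -0.8]
side stock [55. 98. 55.] c [0.5161 0.3179] size [0.045 0.046] z 0.0925 tilt [-0.2  0.1]
```

The white jar is standing flat in its pocket, with the lid at 0.1146 m. Black is next.

servo_tool --series '[{"rx": 0, "ry": 0, "rz": 0, "tx": 0.003, "ty": 0, "tz": 0.08, "claw": -1}, {"rx": 0, "ry": 0, "rz": 0, "tx": 0.003, "ty": 0, "tz": 0.16, "claw": -1}, {"rx": 0, "ry": 0, "rz": 0, "tx": 0.003, "ty": 0, "tz": 0.23, "claw": -1}, {"rx": 0, "ry": 0, "rz": 0, "tx": 0.003, "ty": 0, "tz": 0.28, "claw": -1}, {"rx": 0, "ry": 0, "rz": 0, "tx": 0.003, "ty": 0, "tz": 0.315, "claw": -1}, {"rx": 0, "ry": 0, "rz": 0, "tx": 0.003, "ty": 0, "tz": 0.315, "claw": -1}, {"rx": 0, "ry": 0, "rz": 0, "tx": 0.003, "ty": 0, "tz": 0.315, "claw": -0.3}, {"rx": 0, "ry": 0, "rz": 0, "tx": 0.003, "ty": 0, "tz": 0.315, "claw": 0}, {"rx": 0, "ry": 0, "rz": 0, "tx": 0.003, "ty": 0, "tz": 0.315, "claw": 0.5}, {"rx": 0, "ry": 0, "rz": 0, "tx": 0.003, "ty": 0, "tz": 0.315, "claw": 1}, {"rx": 0, "ry": 0, "rz": 0, "tx": 0.003, "ty": 0, "tz": 0.315, "claw": 1}, {"rx": 0, "ry": 0, "rz": 0, "tx": 0.003, "ty": 0, "tz": 0.315, "claw": 1}]'

```text
clock: 11.6
eef_pos: [0.543, 0.1776, 0.0534]
eef_rot: [[-0.218, 0.976, 0.002], [0.976, 0.218, -0.0], [-0.0, 0.002, -1.0]]
ft_force: [-0.9, -0.4, 6.0]
opening: 0.0451
```

```bash
python3 go.py .5807 -.1925 .21 -.28
```

```text
t 11.6 p [0.543  0.1776 0.0534] yaw 102.57 open 0.0451 f [-0.9 -0.4  6. ]
t [-0.7389 -0.0869 -0.3131] r [0.0005 0.0001 0.0714]
```

servo_tool --series '[{"rx": 0, "ry": 0, "rz": 0, "tx": 0, "ty": 0, "tz": -0.03, "claw": 1}, {"rx": 0, "ry": 0, "rz": 0, "tx": 0, "ty": 0, "tz": -0.1, "claw": 1}, {"rx": 0, "ry": 0, "rz": 0, "tx": 0, "ty": 0, "tz": -0.18, "claw": 1}, {"rx": 0, "ry": 0, "rz": 0, "tx": -0.02, "ty": -0.002, "tz": -0.26, "claw": 1}, {"rx": 0, "ry": 0, "rz": 0.007, "tx": -0.08, "ty": -0.009, "tz": -0.3, "claw": 1}, {"rx": 0, "ry": 0, "rz": 0.018, "tx": -0.18, "ty": -0.021, "tz": -0.313, "claw": 1}, {"rx": 0, "ry": 0, "rz": 0.028, "tx": -0.29, "ty": -0.034, "tz": -0.313, "claw": 1}, {"rx": 0, "ry": 0, "rz": 0.039, "tx": -0.4, "ty": -0.047, "tz": -0.313, "claw": 1}, {"rx": 0, "ry": 0, "rz": 0.05, "tx": -0.51, "ty": -0.06, "tz": -0.313, "claw": 1}, {"rx": 0, "ry": 0, "rz": 0.06, "tx": -0.62, "ty": -0.073, "tz": -0.313, "claw": 1}, {"rx": 0, "ry": 0, "rz": 0.068, "tx": -0.7, "ty": -0.082, "tz": -0.313, "claw": 1}, {"rx": 0, "ry": 0, "rz": 0.071, "tx": -0.739, "ty": -0.087, "tz": -0.313, "claw": 1}]'

```text
clock: 13.1
eef_pos: [0.58, -0.1952, 0.2093]
eef_rot: [[0.007, 1.0, 0.0], [1.0, -0.007, -0.0], [-0.0, 0.0, -1.0]]
ft_force: [-0.7, 0.3, -1.7]
opening: 0.0452
```

```bash
python3 go.py .5807 -.1925 .0765 -.28
```

```text
t 13.1 p [ 0.58   -0.1952  0.2093] yaw 89.62 open 0.0452 f [-0.7  0.3 -1.7]
t [0.0055 0.0014 0.2656] r [ 0.      0.0001 -0.0006]
```

servo_tool --series '[{"rx": 0, "ry": 0, "rz": 0, "tx": 0, "ty": 0, "tz": 0, "claw": 1}, {"rx": 0, "ry": 0, "rz": 0, "tx": 0, "ty": 0, "tz": 0.05, "claw": 1}, {"rx": 0, "ry": 0, "rz": 0, "tx": 0, "ty": 0, "tz": 0.11, "claw": 1}, {"rx": 0, "ry": 0, "rz": 0, "tx": 0, "ty": 0, "tz": 0.17, "claw": 1}, {"rx": 0, "ry": 0, "rz": 0, "tx": 0, "ty": 0, "tz": 0.22, "claw": 1}, {"rx": 0, "ry": 0, "rz": 0, "tx": 0, "ty": 0, "tz": 0.245, "claw": 1}, {"rx": 0, "ry": 0, "rz": 0, "tx": 0, "ty": 0, "tz": 0.256, "claw": 1}, {"rx": 0, "ry": 0, "rz": 0, "tx": 0, "ty": 0, "tz": 0.261, "claw": 1}, {"rx": 0, "ry": 0, "rz": 0, "tx": 0, "ty": 0, "tz": 0.264, "claw": 1}, {"rx": 0, "ry": 0, "rz": 0, "tx": 0, "ty": 0, "tz": 0.266, "claw": 1}, {"rx": 0, "ry": 0, "rz": 0, "tx": 0, "ty": 0, "tz": 0.266, "claw": 1}]'

```text
clock: 14.48
eef_pos: [0.5804, -0.1928, 0.076]
eef_rot: [[0.004, 1.0, 0.0], [1.0, -0.004, -0.0], [-0.0, 0.0, -1.0]]
ft_force: [-0.1, -0.8, -2.1]
opening: 0.0452
```

servo_tool --series '[{"rx": 0, "ry": 0, "rz": 0, "tx": 0, "ty": 0, "tz": 0.001, "claw": 1}, {"rx": 0, "ry": 0, "rz": 0, "tx": 0, "ty": 0, "tz": 0.002, "claw": 1}, {"rx": 0, "ry": 0, "rz": 0, "tx": 0, "ty": 0, "tz": 0.003, "claw": 1}, {"rx": 0, "ry": 0, "rz": 0, "tx": 0, "ty": 0, "tz": 0.003, "claw": 1}]'

```text
clock: 14.98
eef_pos: [0.5805, -0.1927, 0.0754]
eef_rot: [[0.004, 1.0, 0.0], [1.0, -0.004, -0.001], [-0.001, 0.0, -1.0]]
ft_force: [-5.3, 1.3, 9.1]
opening: 0.0453
```

Contact at 9 N. Release, then on to red at (.5285,.251).

servo_tool --series '[{"rx": 0, "ry": 0, "rz": 0, "tx": 0, "ty": 0, "tz": 0, "claw": 1}, {"rx": 0, "ry": 0, "rz": 0, "tx": 0, "ty": 0, "tz": 0, "claw": -0.15}, {"rx": 0, "ry": 0, "rz": 0, "tx": 0, "ty": 0, "tz": 0, "claw": -0.3}, {"rx": 0, "ry": 0, "rz": 0, "tx": 0, "ty": 0, "tz": 0, "claw": -0.7}, {"rx": 0, "ry": 0, "rz": 0, "tx": 0, "ty": 0, "tz": 0, "claw": -1}, {"rx": 0, "ry": 0, "rz": 0, "tx": 0, "ty": 0, "tz": 0, "claw": -1}, {"rx": 0, "ry": 0, "rz": 0, "tx": 0, "ty": 0, "tz": 0, "claw": -1}]'

```text
clock: 15.85
eef_pos: [0.5804, -0.1927, 0.0743]
eef_rot: [[0.004, 1.0, 0.0], [1.0, -0.004, -0.0], [-0.0, 0.0, -1.0]]
ft_force: [-0.2, -0.8, 0.9]
opening: 0.0852
```

```bash
python3 go.py .5285 .251 .21 12.58
```

```text
t 15.85 p [ 0.5804 -0.1927  0.0743] yaw 89.8 open 0.0852 f [-0.2 -0.8  0.9]
t [ 0.887  -0.1068 -0.2714] r [ 0.     0.    -0.071]
```

servo_tool --series '[{"rx": 0, "ry": 0, "rz": 0, "tx": 0, "ty": 0, "tz": -0.04, "claw": -1}, {"rx": 0, "ry": 0, "rz": 0, "tx": 0, "ty": 0, "tz": -0.13, "claw": -1}, {"rx": 0, "ry": 0, "rz": 0, "tx": 0, "ty": 0, "tz": -0.23, "claw": -1}, {"rx": 0, "ry": 0, "rz": -0.005, "tx": 0.06, "ty": -0.007, "tz": -0.271, "claw": -1}, {"rx": 0, "ry": 0, "rz": -0.014, "tx": 0.18, "ty": -0.022, "tz": -0.271, "claw": -1}, {"rx": 0, "ry": 0, "rz": -0.024, "tx": 0.3, "ty": -0.036, "tz": -0.271, "claw": -1}, {"rx": 0, "ry": 0, "rz": -0.034, "tx": 0.42, "ty": -0.051, "tz": -0.271, "claw": -1}, {"rx": 0, "ry": 0, "rz": -0.043, "tx": 0.54, "ty": -0.065, "tz": -0.271, "claw": -1}, {"rx": 0, "ry": 0, "rz": -0.053, "tx": 0.66, "ty": -0.079, "tz": -0.271, "claw": -1}, {"rx": 0, "ry": 0, "rz": -0.062, "tx": 0.77, "ty": -0.093, "tz": -0.271, "claw": -1}, {"rx": 0, "ry": 0, "rz": -0.069, "tx": 0.85, "ty": -0.102, "tz": -0.271, "claw": -1}, {"rx": 0, "ry": 0, "rz": -0.071, "tx": 0.887, "ty": -0.107, "tz": -0.271, "claw": -1}]'

```text
clock: 17.35
eef_pos: [0.5277, 0.2536, 0.2112]
eef_rot: [[-0.221, 0.975, 0.001], [0.975, 0.221, 0.001], [0.001, 0.001, -1.0]]
ft_force: [0.1, 0.2, -0.2]
opening: 0.0857
```

```bash
python3 lids.py;python3 go.py .5285 .251 .052 12.58
```

```text
top stock [142.  30.  23.] c [0.5285 0.2504] size [0.044 0.044] z 0.0929 tilt [ 0.1 -0.6]
top disp [157. 159. 152.] c [ 0.5821 -0.1214] size [0.044 0.045] z 0.1148 tilt [-0.4  0.1]
top disp [35. 33. 32.] c [ 0.582  -0.1937] size [0.044 0.045] z 0.1147 tilt [-0.2  0.7]
side stock [124.  44.  37.] c [0.528  0.2523] size [0.045 0.044] z 0.0925 tilt [-0.2 -0.2]
side stock [51. 93. 52.] c [0.516  0.3178] size [0.045 0.046] z 0.0926 tilt [ 0.2 -0.6]
t 17.45 p [0.5279 0.2527 0.2106] yaw 102.72 open 0.0852 f [-0.2 -0.4  0.6]
t [-3.700e-03  2.000e-04  3.172e-01] r [ 0.0002 -0.0002  0.0008]
```

servo_tool --series '[{"rx": 0, "ry": 0, "rz": 0, "tx": 0, "ty": 0, "tz": 0.08, "claw": -1}, {"rx": 0, "ry": 0, "rz": 0, "tx": 0, "ty": 0, "tz": 0.16, "claw": -1}, {"rx": 0, "ry": 0, "rz": 0, "tx": 0, "ty": 0, "tz": 0.23, "claw": -1}, {"rx": 0, "ry": 0, "rz": 0, "tx": 0, "ty": 0, "tz": 0.28, "claw": -1}, {"rx": 0, "ry": 0, "rz": 0, "tx": 0, "ty": 0, "tz": 0.315, "claw": -1}, {"rx": 0, "ry": 0, "rz": 0, "tx": 0, "ty": 0, "tz": 0.315, "claw": -1}, {"rx": 0, "ry": 0, "rz": 0, "tx": 0, "ty": 0, "tz": 0.315, "claw": -0.3}, {"rx": 0, "ry": 0, "rz": 0, "tx": 0, "ty": 0, "tz": 0.315, "claw": 0}, {"rx": 0, "ry": 0, "rz": 0, "tx": 0, "ty": 0, "tz": 0.315, "claw": 0.5}, {"rx": 0, "ry": 0, "rz": 0, "tx": 0, "ty": 0, "tz": 0.315, "claw": 1}, {"rx": 0, "ry": 0, "rz": 0, "tx": 0, "ty": 0, "tz": 0.315, "claw": 1}, {"rx": 0, "ry": 0, "rz": 0, "tx": 0, "ty": 0, "tz": 0.315, "claw": 1}]'

```text
clock: 18.95
eef_pos: [0.5289, 0.2512, 0.0534]
eef_rot: [[-0.218, 0.976, 0.002], [0.976, 0.218, 0.0], [-0.0, 0.001, -1.0]]
ft_force: [-1.2, -0.7, 5.4]
opening: 0.0455
```

```bash
python3 go.py .5803 -.2645 .21 -.28
```

```text
t 18.95 p [0.5289 0.2512 0.0534] yaw 102.58 open 0.0455 f [-1.2 -0.7  5.4]
t [-1.0291 -0.1239 -0.3131] r [0.0005 0.     0.0714]
```

servo_tool --series '[{"rx": 0, "ry": 0, "rz": 0, "tx": 0, "ty": 0, "tz": -0.03, "claw": 1}, {"rx": 0, "ry": 0, "rz": 0, "tx": 0, "ty": 0, "tz": -0.1, "claw": 1}, {"rx": 0, "ry": 0, "rz": 0, "tx": 0, "ty": 0, "tz": -0.18, "claw": 1}, {"rx": 0, "ry": 0, "rz": 0, "tx": -0.02, "ty": -0.002, "tz": -0.26, "claw": 1}, {"rx": 0, "ry": 0, "rz": 0.007, "tx": -0.08, "ty": -0.01, "tz": -0.3, "claw": 1}, {"rx": 0, "ry": 0, "rz": 0.015, "tx": -0.18, "ty": -0.022, "tz": -0.313, "claw": 1}, {"rx": 0, "ry": 0, "rz": 0.023, "tx": -0.29, "ty": -0.035, "tz": -0.313, "claw": 1}, {"rx": 0, "ry": 0, "rz": 0.032, "tx": -0.4, "ty": -0.048, "tz": -0.313, "claw": 1}, {"rx": 0, "ry": 0, "rz": 0.041, "tx": -0.51, "ty": -0.061, "tz": -0.313, "claw": 1}, {"rx": 0, "ry": 0, "rz": 0.05, "tx": -0.62, "ty": -0.075, "tz": -0.313, "claw": 1}, {"rx": 0, "ry": 0, "rz": 0.06, "tx": -0.73, "ty": -0.088, "tz": -0.313, "claw": 1}, {"rx": 0, "ry": 0, "rz": 0.071, "tx": -0.82, "ty": -0.099, "tz": -0.313, "claw": 1}]'

```text
clock: 20.45
eef_pos: [0.5692, -0.1623, 0.2098]
eef_rot: [[0.006, 1.0, 0.001], [1.0, -0.006, -0.001], [-0.001, 0.001, -1.0]]
ft_force: [0.1, 0.2, -1.4]
opening: 0.0455
```

```bash
python3 go.py .5803 -.2645 .0765 -.28
```

```text
t 20.45 p [ 0.5692 -0.1623  0.2098] yaw 89.68 open 0.0455 f [ 0.1  0.2 -1.4]
t [-0.2042  0.0232  0.2668] r [ 0.0002  0.0002 -0.0002]
```

servo_tool --series '[{"rx": 0, "ry": 0, "rz": 0, "tx": -0.08, "ty": 0.008, "tz": 0, "claw": 1}, {"rx": 0, "ry": 0, "rz": 0, "tx": -0.15, "ty": 0.015, "tz": 0, "claw": 1}, {"rx": 0, "ry": 0, "rz": 0, "tx": -0.195, "ty": 0.02, "tz": 0, "claw": 1}, {"rx": 0, "ry": 0, "rz": 0, "tx": -0.209, "ty": 0.021, "tz": 0.01, "claw": 1}, {"rx": 0, "ry": 0, "rz": 0, "tx": -0.209, "ty": 0.021, "tz": 0.05, "claw": 1}, {"rx": 0, "ry": 0, "rz": 0, "tx": -0.209, "ty": 0.021, "tz": 0.11, "claw": 1}, {"rx": 0, "ry": 0, "rz": 0, "tx": -0.209, "ty": 0.021, "tz": 0.17, "claw": 1}, {"rx": 0, "ry": 0, "rz": 0, "tx": -0.209, "ty": 0.021, "tz": 0.22, "claw": 1}, {"rx": 0, "ry": 0, "rz": 0, "tx": -0.209, "ty": 0.021, "tz": 0.246, "claw": 1}, {"rx": 0, "ry": 0, "rz": 0, "tx": -0.209, "ty": 0.021, "tz": 0.258, "claw": 1}, {"rx": 0, "ry": 0, "rz": 0, "tx": -0.209, "ty": 0.021, "tz": 0.263, "claw": 1}, {"rx": 0, "ry": 0, "rz": 0, "tx": -0.209, "ty": 0.021, "tz": 0.265, "claw": 1}]'

```text
clock: 21.95
eef_pos: [0.5799, -0.2645, 0.077]
eef_rot: [[0.004, 1.0, 0.001], [1.0, -0.003, -0.001], [-0.001, 0.001, -1.0]]
ft_force: [-0.3, -1.0, -2.3]
opening: 0.045
```

servo_tool --series '[{"rx": 0, "ry": 0, "rz": 0, "tx": 0, "ty": 0, "tz": 0.0, "claw": 1}, {"rx": 0, "ry": 0, "rz": 0, "tx": 0, "ty": 0, "tz": 0.001, "claw": 1}]'

```text
clock: 22.2
eef_pos: [0.5797, -0.2646, 0.0762]
eef_rot: [[0.004, 1.0, 0.001], [1.0, -0.004, -0.0], [-0.0, 0.001, -1.0]]
ft_force: [-0.7, 0.5, -1.7]
opening: 0.0454
```

servo_tool --series '[{"rx": 0, "ry": 0, "rz": 0, "tx": 0, "ty": 0, "tz": 0.001, "claw": 1}, {"rx": 0, "ry": 0, "rz": 0, "tx": 0, "ty": 0, "tz": 0.002, "claw": 1}, {"rx": 0, "ry": 0, "rz": 0, "tx": 0, "ty": 0, "tz": 0.003, "claw": 1}, {"rx": 0, "ry": 0, "rz": 0, "tx": 0, "ty": 0, "tz": 0.003, "claw": 1}]'

```text
clock: 22.7
eef_pos: [0.5796, -0.2646, 0.0754]
eef_rot: [[0.004, 1.0, 0.0], [1.0, -0.004, -0.001], [-0.001, 0.0, -1.0]]
ft_force: [-4.6, 1.1, 9.0]
opening: 0.0447
```

Contact at 9 N. Release and lift, then on to green.

servo_tool --series '[{"rx": 0, "ry": 0, "rz": 0, "tx": 0, "ty": 0, "tz": 0, "claw": 1}, {"rx": 0, "ry": 0, "rz": 0, "tx": 0, "ty": 0, "tz": 0, "claw": -0.15}, {"rx": 0, "ry": 0, "rz": 0, "tx": 0, "ty": 0, "tz": 0, "claw": -0.3}, {"rx": 0, "ry": 0, "rz": 0, "tx": 0, "ty": 0, "tz": 0, "claw": -0.7}, {"rx": 0, "ry": 0, "rz": 0, "tx": 0, "ty": 0, "tz": 0, "claw": -1}, {"rx": 0, "ry": 0, "rz": 0, "tx": 0, "ty": 0, "tz": 0, "claw": -1}, {"rx": 0, "ry": 0, "rz": 0, "tx": 0, "ty": 0, "tz": 0, "claw": -1}, {"rx": 0, "ry": 0, "rz": 0, "tx": 0, "ty": 0, "tz": -0.04, "claw": -1}, {"rx": 0, "ry": 0, "rz": 0, "tx": 0, "ty": 0, "tz": -0.13, "claw": -1}, {"rx": 0, "ry": 0, "rz": 0, "tx": 0, "ty": 0, "tz": -0.23, "claw": -1}, {"rx": 0, "ry": 0, "rz": 0, "tx": 0.05, "ty": 0, "tz": -0.271, "claw": -1}, {"rx": 0, "ry": 0, "rz": 0, "tx": 0.17, "ty": 0, "tz": -0.271, "claw": -1}]'

```text
clock: 24.2
eef_pos: [0.5803, -0.1806, 0.2124]
eef_rot: [[0.008, 1.0, 0.003], [1.0, -0.008, -0.002], [-0.002, 0.004, -1.0]]
ft_force: [1.9, 1.1, -0.8]
opening: 0.0855
```

```bash
python3 go.py .516 .317 .21 12.58
```

```text
t 24.2 p [ 0.5803 -0.1806  0.2124] yaw 89.53 open 0.0855 f [ 1.9  1.1 -0.8]
t [ 0.9941 -0.1368  0.0024] r [ 0.001   0.0007 -0.0725]
```

servo_tool --series '[{"rx": 0, "ry": 0, "rz": -0.007, "tx": 0.12, "ty": -0.016, "tz": 0, "claw": -1}, {"rx": 0, "ry": 0, "rz": -0.016, "tx": 0.24, "ty": -0.032, "tz": 0, "claw": -1}, {"rx": 0, "ry": 0, "rz": -0.025, "tx": 0.36, "ty": -0.048, "tz": 0, "claw": -1}, {"rx": 0, "ry": 0, "rz": -0.034, "tx": 0.48, "ty": -0.064, "tz": 0, "claw": -1}, {"rx": 0, "ry": 0, "rz": -0.043, "tx": 0.6, "ty": -0.08, "tz": 0, "claw": -1}, {"rx": 0, "ry": 0, "rz": -0.052, "tx": 0.72, "ty": -0.096, "tz": 0, "claw": -1}, {"rx": 0, "ry": 0, "rz": -0.06, "tx": 0.84, "ty": -0.112, "tz": 0, "claw": -1}, {"rx": 0, "ry": 0, "rz": -0.067, "tx": 0.94, "ty": -0.125, "tz": 0, "claw": -1}, {"rx": 0, "ry": 0, "rz": -0.071, "tx": 0.985, "ty": -0.131, "tz": 0, "claw": -1}, {"rx": 0, "ry": 0, "rz": -0.071, "tx": 0.993, "ty": -0.132, "tz": 0, "claw": -1}, {"rx": 0, "ry": 0, "rz": -0.071, "tx": 0.993, "ty": -0.132, "tz": 0, "claw": -1}]'

```text
clock: 25.58
eef_pos: [0.5155, 0.3166, 0.2099]
eef_rot: [[-0.217, 0.976, 0.0], [0.976, 0.217, -0.001], [-0.001, 0.0, -1.0]]
ft_force: [0.1, -0.9, 0.5]
opening: 0.0855
```

```bash
python3 lids.py;python3 go.py .516 .317 .052 12.58
```

```text
top stock [ 36.  105.5  49. ] c [0.5172 0.3157] size [0.044 0.045] z 0.0927 tilt [0.1 0.1]
top disp [154. 156. 150.] c [ 0.5821 -0.1215] size [0.044 0.046] z 0.1149 tilt [-0.7 -0.6]
top disp [34. 32. 31.] c [ 0.5819 -0.1933] size [0.044 0.044] z 0.1147 tilt [-0.2 -0.3]
top disp [151.  30.  24.] c [ 0.581  -0.2637] size [0.044 0.045] z 0.1147 tilt [0.5 0.6]
side stock [54. 98. 54.] c [0.516  0.3172] size [0.046 0.045] z 0.0925 tilt [-0.5 -0.4]
t 25.68 p [0.5161 0.3158 0.2098] yaw 102.46 open 0.0853 f [-0.4  0.4 -0.2]
t [2.800e-03 2.000e-04 3.157e-01] r [ 0.      0.0003 -0.0007]
```

servo_tool --series '[{"rx": 0, "ry": 0, "rz": 0, "tx": 0, "ty": 0, "tz": 0.08, "claw": -1}, {"rx": 0, "ry": 0, "rz": 0, "tx": 0, "ty": 0, "tz": 0.16, "claw": -1}, {"rx": 0, "ry": 0, "rz": 0, "tx": 0, "ty": 0, "tz": 0.23, "claw": -1}, {"rx": 0, "ry": 0, "rz": 0, "tx": 0, "ty": 0, "tz": 0.28, "claw": -1}, {"rx": 0, "ry": 0, "rz": 0, "tx": 0, "ty": 0, "tz": 0.315, "claw": -1}, {"rx": 0, "ry": 0, "rz": 0, "tx": 0, "ty": 0, "tz": 0.315, "claw": -1}, {"rx": 0, "ry": 0, "rz": 0, "tx": 0, "ty": 0, "tz": 0.315, "claw": -0.3}, {"rx": 0, "ry": 0, "rz": 0, "tx": 0, "ty": 0, "tz": 0.315, "claw": 0}, {"rx": 0, "ry": 0, "rz": 0, "tx": 0, "ty": 0, "tz": 0.315, "claw": 0.5}, {"rx": 0, "ry": 0, "rz": 0, "tx": 0, "ty": 0, "tz": 0.315, "claw": 1}, {"rx": 0, "ry": 0, "rz": 0, "tx": 0, "ty": 0, "tz": 0.315, "claw": 1}, {"rx": 0, "ry": 0, "rz": 0, "tx": 0, "ty": 0, "tz": 0.315, "claw": 1}]'

```text
clock: 27.18
eef_pos: [0.5161, 0.3177, 0.0535]
eef_rot: [[-0.218, 0.976, 0.002], [0.976, 0.218, 0.001], [0.0, 0.002, -1.0]]
ft_force: [-0.4, -1.0, 6.3]
opening: 0.0449
```

```bash
python3 go.py .5755 -.1 .21 -.28 
```

```text
t 27.18 p [0.5161 0.3177 0.0535] yaw 102.58 open 0.0449 f [-0.4 -1.   6.3]
t [-0.8411 -0.0655 -0.3133] r [ 0.0006 -0.0001  0.0714]
```

servo_tool --series '[{"rx": 0, "ry": 0, "rz": 0, "tx": 0, "ty": 0, "tz": -0.03, "claw": 1}, {"rx": 0, "ry": 0, "rz": 0, "tx": 0, "ty": 0, "tz": -0.1, "claw": 1}, {"rx": 0, "ry": 0, "rz": 0, "tx": 0, "ty": 0, "tz": -0.18, "claw": 1}, {"rx": 0, "ry": 0, "rz": 0, "tx": -0.02, "ty": -0.002, "tz": -0.26, "claw": 1}, {"rx": 0, "ry": 0, "rz": 0.007, "tx": -0.08, "ty": -0.006, "tz": -0.3, "claw": 1}, {"rx": 0, "ry": 0, "rz": 0.015, "tx": -0.18, "ty": -0.014, "tz": -0.313, "claw": 1}, {"rx": 0, "ry": 0, "rz": 0.023, "tx": -0.29, "ty": -0.023, "tz": -0.313, "claw": 1}, {"rx": 0, "ry": 0, "rz": 0.032, "tx": -0.4, "ty": -0.031, "tz": -0.313, "claw": 1}, {"rx": 0, "ry": 0, "rz": 0.041, "tx": -0.51, "ty": -0.04, "tz": -0.313, "claw": 1}, {"rx": 0, "ry": 0, "rz": 0.05, "tx": -0.62, "ty": -0.048, "tz": -0.313, "claw": 1}, {"rx": 0, "ry": 0, "rz": 0.06, "tx": -0.74, "ty": -0.058, "tz": -0.313, "claw": 1}, {"rx": 0, "ry": 0, "rz": 0.071, "tx": -0.841, "ty": -0.065, "tz": -0.313, "claw": 1}]'

```text
clock: 28.68
eef_pos: [0.5753, -0.1026, 0.2098]
eef_rot: [[0.005, 1.0, 0.001], [1.0, -0.005, -0.001], [-0.001, 0.001, -1.0]]
ft_force: [1.2, 0.5, -2.3]
opening: 0.0452
```

```bash
python3 go.py .58 -.3365 .21 -.28 
```

```text
t 28.68 p [ 0.5753 -0.1026  0.2098] yaw 89.69 open 0.0452 f [ 1.2  0.5 -2.3]
t [-4.676e-01  1.200e-02 -2.000e-04] r [ 0.0002  0.0002 -0.0002]
```

servo_tool --series '[{"rx": 0, "ry": 0, "rz": 0, "tx": -0.1, "ty": 0.003, "tz": 0, "claw": 1}, {"rx": 0, "ry": 0, "rz": 0, "tx": -0.2, "ty": 0.006, "tz": 0, "claw": 1}, {"rx": 0, "ry": 0, "rz": 0, "tx": -0.3, "ty": 0.008, "tz": 0, "claw": 1}, {"rx": 0, "ry": 0, "rz": 0, "tx": -0.39, "ty": 0.01, "tz": 0, "claw": 1}, {"rx": 0, "ry": 0, "rz": 0, "tx": -0.45, "ty": 0.011, "tz": 0, "claw": 1}, {"rx": 0, "ry": 0, "rz": 0, "tx": -0.473, "ty": 0.011, "tz": 0.01, "claw": 1}, {"rx": 0, "ry": 0, "rz": 0, "tx": -0.473, "ty": 0.011, "tz": 0.04, "claw": 1}, {"rx": 0, "ry": 0, "rz": 0, "tx": -0.473, "ty": 0.011, "tz": 0.1, "claw": 1}, {"rx": 0, "ry": 0, "rz": 0, "tx": -0.473, "ty": 0.011, "tz": 0.16, "claw": 1}, {"rx": 0, "ry": 0, "rz": 0, "tx": -0.473, "ty": 0.011, "tz": 0.21, "claw": 1}, {"rx": 0, "ry": 0, "rz": 0, "tx": -0.473, "ty": 0.011, "tz": 0.24, "claw": 1}, {"rx": 0, "ry": 0, "rz": 0, "tx": -0.473, "ty": 0.011, "tz": 0.255, "claw": 1}]'

```text
clock: 30.18
eef_pos: [0.5801, -0.3354, 0.0806]
eef_rot: [[0.002, 1.0, -0.001], [1.0, -0.002, 0.001], [0.001, -0.001, -1.0]]
ft_force: [-0.1, -0.6, -2.3]
opening: 0.045
```

servo_tool --series '[{"rx": 0, "ry": 0, "rz": 0, "tx": 0, "ty": 0, "tz": 0.005, "claw": 1}, {"rx": 0, "ry": 0, "rz": 0, "tx": 0, "ty": 0, "tz": 0.009, "claw": 1}, {"rx": 0, "ry": 0, "rz": 0, "tx": 0, "ty": 0, "tz": 0.011, "claw": 1}, {"rx": 0, "ry": 0, "rz": 0, "tx": 0, "ty": 0, "tz": 0.011, "claw": 1}]'

```text
clock: 30.68
eef_pos: [0.5802, -0.3369, 0.0761]
eef_rot: [[0.004, 1.0, 0.0], [1.0, -0.004, -0.0], [-0.0, 0.0, -1.0]]
ft_force: [-0.7, 0.4, -1.9]
opening: 0.0452
```

servo_tool --series '[{"rx": 0, "ry": 0, "rz": 0, "tx": 0, "ty": 0, "tz": 0.001, "claw": 1}, {"rx": 0, "ry": 0, "rz": 0, "tx": 0, "ty": 0, "tz": 0.002, "claw": 1}, {"rx": 0, "ry": 0, "rz": 0, "tx": 0, "ty": 0, "tz": 0.003, "claw": 1}, {"rx": 0, "ry": 0, "rz": 0, "tx": 0, "ty": 0, "tz": 0.003, "claw": 1}]'

```text
clock: 31.18
eef_pos: [0.5802, -0.3369, 0.0755]
eef_rot: [[0.004, 1.0, 0.0], [1.0, -0.004, -0.001], [-0.001, 0.0, -1.0]]
ft_force: [-4.6, 1.9, 7.8]
opening: 0.0451
```

Contact. Release, lift, then retreat clear of both racks.

servo_tool --series '[{"rx": 0, "ry": 0, "rz": 0, "tx": 0, "ty": 0, "tz": 0, "claw": 1}, {"rx": 0, "ry": 0, "rz": 0, "tx": 0, "ty": 0, "tz": 0, "claw": -0.15}, {"rx": 0, "ry": 0, "rz": 0, "tx": 0, "ty": 0, "tz": 0, "claw": -0.3}, {"rx": 0, "ry": 0, "rz": 0, "tx": 0, "ty": 0, "tz": 0, "claw": -0.7}, {"rx": 0, "ry": 0, "rz": 0, "tx": 0, "ty": 0, "tz": 0, "claw": -1}, {"rx": 0, "ry": 0, "rz": 0, "tx": 0, "ty": 0, "tz": 0, "claw": -1}, {"rx": 0, "ry": 0, "rz": 0, "tx": 0, "ty": 0, "tz": 0, "claw": -1}, {"rx": 0, "ry": 0, "rz": 0, "tx": 0, "ty": 0, "tz": -0.04, "claw": -1}, {"rx": 0, "ry": 0, "rz": 0, "tx": 0, "ty": 0, "tz": -0.13, "claw": -1}, {"rx": 0, "ry": 0, "rz": 0, "tx": 0, "ty": 0, "tz": -0.23, "claw": -1}, {"rx": 0, "ry": 0, "rz": 0, "tx": 0, "ty": 0, "tz": -0.3, "claw": -1}]'

```text
clock: 32.55
eef_pos: [0.5807, -0.3367, 0.2288]
eef_rot: [[0.003, 1.0, 0.003], [1.0, -0.003, -0.002], [-0.002, 0.003, -1.0]]
ft_force: [0.8, -0.5, 0.3]
opening: 0.0855
```

servo_tool --series '[{"rx": 0, "ry": 0, "rz": 0, "tx": 0.1, "ty": -0.06, "tz": 0, "claw": -1}, {"rx": 0, "ry": 0, "rz": 0, "tx": 0.2, "ty": -0.12, "tz": 0, "claw": -1}, {"rx": 0, "ry": 0, "rz": 0, "tx": 0.3, "ty": -0.18, "tz": 0, "claw": -1}, {"rx": 0, "ry": 0, "rz": 0, "tx": 0.4, "ty": -0.2, "tz": 0, "claw": -1}, {"rx": 0, "ry": 0, "rz": 0, "tx": 0.5, "ty": -0.22, "tz": 0, "claw": -1}, {"rx": 0, "ry": 0, "rz": 0, "tx": 0.6, "ty": -0.22, "tz": 0, "claw": -1}, {"rx": 0, "ry": 0, "rz": 0, "tx": 0.7, "ty": -0.22, "tz": 0, "claw": -1}, {"rx": 0, "ry": 0, "rz": 0, "tx": 0.7, "ty": -0.22, "tz": 0, "claw": -1}, {"rx": 0, "ry": 0, "rz": 0, "tx": 0.7, "ty": -0.22, "tz": 0, "claw": -1}]'

```text
clock: 33.67
eef_pos: [0.4715, 0.0134, 0.2252]
eef_rot: [[0.003, 1.0, 0.001], [1.0, -0.003, -0.001], [-0.001, 0.001, -1.0]]
ft_force: [-0.1, -0.2, -0.5]
opening: 0.0855
```

```bash
python3 lids.py end
```

```text
top disp [ 34. 110.  52.] c [ 0.5821 -0.3366] size [0.044 0.045] z 0.1146 tilt [ 0.5 -0.1]
top disp [151. 154. 147.] c [ 0.582  -0.1216] size [0.044 0.046] z 0.115 tilt [-0.1  0. ]
top disp [33. 31. 30.] c [ 0.5817 -0.1929] size [0.044 0.045] z 0.1147 tilt [0.3 0.1]
top disp [149.  29.  23.] c [ 0.5815 -0.2631] size [0.045 0.044] z 0.1146 tilt [-0.1  0.2]
side disp [127.  48.  42.] c [ 0.5823 -0.2595] size [0.039 0.046] z 0.1141 tilt [ 0.3 -0.9]
side disp [47. 45. 40.] c [ 0.5812 -0.1911] size [0.043 0.045] z 0.114 tilt [ 0.1 -0.8]
side disp [154. 147. 134.] c [ 0.5817 -0.12  ] size [0.044 0.046] z 0.1144 tilt [ 0.3 -1.1]
```

View pics/top_end.png

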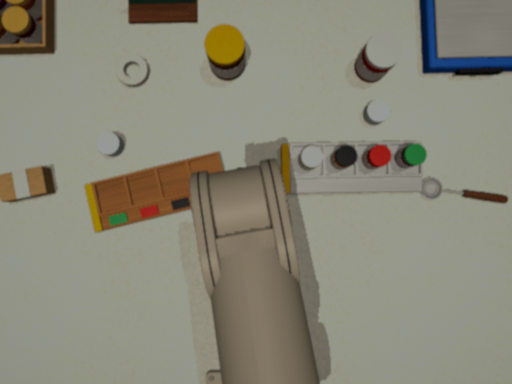

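View pics/side_end.png

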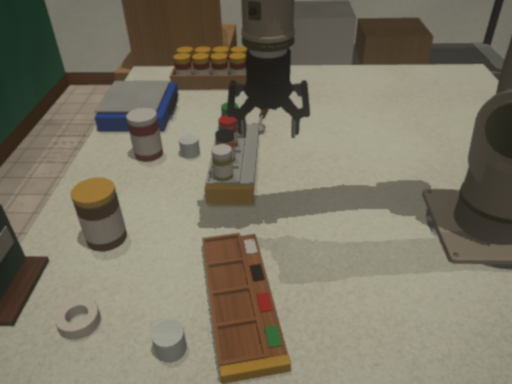

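In the top view, the display row from its yellow end reads white (312,157), black (346,156), red (379,156), green (414,155). All four are upright, the stock rack pockets are empty in the side view, and the gripper is clear of everything.

```bash
python3 -c "
from plant import env
env.finish_job(); print(env.state()['clock'])"
```

```text
the job is handed in; nothing more can be done
the job is handed in; nothing more can be done
```

All four jars are in the display rack in reverse order: white, black, red, green counting from its yellow end. The stock rack started as green, red, black, white from its yellow end. The job was handed in at about 34 s on the robot clock, against the 106 s limit.

- **Placing:** each jar was lowered until it touched the pocket floor at about 8–13 N, then released. Nothing was dropped or tipped.
- **Position and upright check:** the last overhead view put every lid within about 2 mm of its pocket centre. Lid heights were 0.1146–0.1150 m against an expected 0.114 m, with tilt of 0.5° or less.
- **Side-camera check:** this agreed for white, black and red. Red read 5 mm off along the row because the jar in front of it partly hid it. Green was not measured from this side because it was mostly hidden, so its position rests on the overhead view alone.

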